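# Register two glass slabs against the assembly battens

### The arm

A 6-joint arm with a two-finger parallel gripper is mounted at the origin on the work surface. World frame = base frame: x ahead of the robot, y to its left, z up, the work surface at z = 0. Lengths are in m, angles in degrees, forces in N, time in s.
With the tool pointing down it reaches from about 0.3 to 0.95 m from the base axis. Payload 3.1 kg.
Tool frame: the origin (TCP) lies between the finger pads; the fingertips stand nose_length ahead of it and the grasp point (between the pads) lies 8 mm behind it (nose_length is the distance from the TCP to the fingertips, in m); z points along the fingers, y is the line along which they close (so a half turn about z gives the same grasp; the last joint's range is limited). The gripper opens to 85 mm and grips with 20 to 120 N. Pads are 22 mm wide; open, the fingers measure 114 mm over their backs; the gripper's body (76 mm by 85 mm) begins 54 mm behind the grasp point. The pads swing forward as they close: fully open they stand 13 mm farther back than shut.
Start: joints at [-68.451, 17.653, 93.61, -0, 68.738, -3.994], TCP at [0.269, -0.564, 0.242] pointing down, gripper open.
Joint ranges: [-175.34, 175.34], [-45.06, 112.39], [2.9, 150.54], [-68.45, 248.45], [3.09, 151.38], [-168.51, 168.51]. Speed limits (degrees/s): [159.86, 159.86, 180, 180, 180, 180].

### API

Orientations are given as [roll, pitch, yaw] about the fixed x, y, z axes, in that order (R = Rz(yaw) Ry(pitch) Rx(roll)).
In Python, from station import * gives the robot as it stands.
- The arm moves only by the tool servo_tool, never from a script. Its argument "plan" is one flat list of numbers, 7 for each row, row after row: the shift along the tool's x, y, z as a fraction of full scale, then the turn, a rotation vector about the tool's x, y, z as a fraction of full scale, then the opening, from 0 (shut) to 1 (fully open). A call has 1 to 12 rows; each row is the pose to reach, as a shift and turn from the pose commanded when the call began, along the tool's axes at that moment; what a row does not reach only later rows make up. Full scale, the value 1, is 15 cm for a shift and 90 degrees for a turn. A row lasts 1/8 s, in which the tool goes at most 62.5 mm and 10.7 degrees, less where a joint would pass 70% of its speed; a pose out of reach is approached as far as the arm can. A call with a number of a shift or a turn outside -1 to 1 is refused whole. A call with a gripper value outside its range is refused whole. The fingers move at their own pace and stop on an object; "squeeze" is the grip in N (left out, the last holds). Time passes only in rows, so rows that repeat a pose let the fingers close. It gives the time, the measured TCP pose, the force, the opening and the grip force at its end, in the units of the state.
- get_obs(): the state, without advancing time (a new reading comes with each control period).
- get_image(name): name is "side" or "top"; returns (picture, depth): 420x560x3 uint8, red, green, blue; 420x560 float32, m along the optical axis (not along the pixel's ray), 0 where there is no reading.
- calibration(name): a dict with "fx", "fy", "cx", "cy" (pixels), "k1" (the pictures are not rectified: a ray, as slopes to the right and down, at radius r is drawn at 1 + k1 r^2 times it, then the intrinsics apply), "origin" and "orientation" of the camera in the world. Camera axes: x right, y up, looking along -z (the intrinsics and any distortion apply to the point x, -y, -z); pixel columns grow to the right and rows downward; lengths in m; the calibration is good to about 2 mm. A picture is of the moment at which its call begins. calibration takes no time and is no camera call.
- sign_off(): hands the job in; it is judged then, once.
The state is a dict: "time": time; "joint_positions": joint angles; "joint_velocities": joint speeds; "tau": joint torques, N m; "tool_pos": TCP position; "ee_rot": TCP orientation; "ft_force": force on the tool from outside, world axes, zero at the start; "wrist_torque": the same for the moment, N m; "opening": finger opening in m; "finger_force": force on a finger pad.
Only numpy, scipy, OpenCV 4.12 (cv2) and the standard library are available. Lean on these libraries where they do the work, as an engineer would, in place of code of your own. Each camera call takes 0.05 s, during which the arm holds its last target. There are 200 camera calls.

### The job

Start a row on the assembly board: slide the longer glass slab into the corner so that one long edge lies flush along the long batten and one end is tight against the short batten. Then slide the shorter slab up to it in the same row, its 76 mm edge flush along the long batten and its side tight against the end of the longer slab. Push the glass along the board without lifting or tipping it, and leave the other things on the bench where they are.

Things in the scene. Friction and masses are not known exactly. Their poses are not given: they have to be found in the camera images.
- corner (a point): Inner corner of the two fixed wooden battens, level with the plywood board's top face (15 mm above the table); all turned a little together. Long batten: on the far side, runs 420 mm along this frame's -y (rightwards), stop face is the plane x = 0. Short batten: on the left, runs 105 mm along -x (to the robot), stop face y = 0. Battens stand 18 mm above the board, 30 mm thick.
- long_pane_mid (a point): Centre (half-way up) of the longer loose slab of plain green cast glass: 84 mm along its x, 132 mm along its y, 20 mm thick, 0.55 kg, lying flat on the board. It starts in one of two places side by side, its centre 150 to 170 mm from the long batten's face and about 98 or 282 mm right of the short batten's face, turned up to about 20 degrees from the board's axes.
- short_pane_mid (a point): Centre (half-way up) of the shorter loose slab of the same glass: 84 mm along its x, 76 mm along its y, 20 mm thick, 0.32 kg, lying flat on the board in the other of the two places, turned likewise. Its 84 mm measure goes across the row, its 76 mm measure along the long batten.
- nail_tin: Closed round aluminium tin, 52 mm across, 36 mm high, standing on the board between the panes' starting places, towards the robot; bystander, origin at the middle of its underside. Leave alone.
- tape_roll: Roll of pale paper tape lying flat on the board near the right end of the long batten, 90 mm across, 24 mm high; bystander, origin at the middle of its underside. Leave alone.
- flux_jar: Amber screw-top jar, 64 mm across, 85 mm high, standing on the table just left of the board; bystander, origin at the middle of its underside. Leave alone.
- hammer: Small hammer lying on the table right of the board, 220 mm long; bystander, origin at the underside, lying along its x with the handle to -x. Leave alone.
- tumbler: Drinking glass standing on the table far left, 76 mm across, 100 mm high; bystander, origin at the middle of its underside. Leave alone.
- offcuts: Flat stack of amber glass, 100 x 150 x 18 mm, on the table at the left; bystander, origin at the middle of its underside. Leave alone.
- brush: Brush lying on the table far right, 180 mm long; bystander, origin at the underside, lying along its x with the handle to -x. Leave alone.
Mind the look-alikes: they are no part of the job. Leave any yellow look-alike of the part that bears short_pane_mid alone.

How it is judged (in metres and radians):
On the way, in this order (a step that is already met when the one before it is completed fails the run):
1. the longer slab is home in the corner, flush with both battens (x of long_pane_mid in the frame of corner between -0.0445 and -0.0395 m and y of long_pane_mid in the frame of corner between -0.0685 and -0.0635 m and z of long_pane_mid in the frame of corner between 0.006 and 0.014 m and angle between the x axis of long_pane_mid and the x axis of corner, either way round below 0.025 rad), for 0.2 s.
2. the shorter slab is flush with the long batten and tight against the longer slab, which is still home (all of step 1 and x of short_pane_mid in the frame of corner between -0.0445 and -0.0395 m and y of short_pane_mid in the frame of corner between -0.1735 and -0.1665 m and z of short_pane_mid in the frame of corner between 0.006 and 0.014 m and angle between the x axis of short_pane_mid and the x axis of corner, either way round below 0.025 rad), for 0.2 s.
At the end, for the whole second after the job is handed in: Both slabs lie still and flat on the board, square to the battens within 0.025 rad: the longer within 2.5 mm of touching both battens, the shorter within 2.5 mm of touching the long batten and within 3.5 mm of its place tight against the longer slab (all of step 2 and linear speed of each of long_pane, short_pane below 0.01 m/s).
It fails at once if a slab is lifted more than 12 mm off the board or tipped by more than 0.2 rad (height (world z) of any of long_pane_mid, short_pane_mid above 0.037 m or angle between any of long_pane_mid, short_pane_mid's own z axis and vertical above 0.2 rad).
It fails at once if a bystander is moved by more than 15 mm (distance of any of nail_tin, tape_roll, flux_jar, hammer, tumbler, offcuts, brush from where it was at the start of the episode above 0.015 m).
It also fails if it takes over 72 s, if anything falls off the work surface, if the arm or the gripper's body presses on something with over 40 N, if the wrist force passes 120 N, or if a joint passes its speed limit or range.

## Working session

There is one attempt and no reset: what is moved stays moved. The work goes in short steps, Python scripts to look and compute and a tool call to move; the robot and the scene stay as the last step left them, time stands still between calls to the robot, and variables do not carry over. Pictures are saved under pics/ and viewed, at most 10 in all, crops included, and the job is handed in when it is done.

Besides the shell and the picture viewer there is one more tool, called after ">>>" as name(argument=value, ...) on one line, values as JSON. servo_tool: Moves the arm, as the interface text tells. Shift numbers are shares of 15 cm and turn numbers shares of 90 degrees, none past 1 either way. Its arguments: {"type":"object","properties":{"plan":{"type":"array","items":{"type":"number","minimum":-1,"maximum":1}},"squeeze":{"type":"number"}},"required":["plan"]}

```bash
mkdir -p pics; ls
python3 - <<'E'
from station import *
import cv2
o=get_obs();print(o)
for n in("top","side"):
    im,d=get_image(n);c=calibration(n);print(n,c)
    cv2.imwrite(f"pics/{n}0.png",im[:,:,::-1])
E
```

```text
pics
{'time': 0.0, 'joint_positions': array([-6.84524317e+01,  1.77037601e+01,  9.36896514e+01,  1.36333096e-03,
        6.87371754e+01, -3.99424746e+00]), 'joint_velocities': array([ 0.00140763, -0.03768031,  0.04058093,  0.00382598, -0.02500878,
       -0.01964216]), 'tau': array([-6.44170595e-04, -4.15254951e+01, -2.76665014e+01, -1.67839466e-04,
        1.04375876e-02,  5.37016703e-06]), 'tool_pos': array([ 0.2691629 , -0.56319087,  0.24105405]), 'ee_rot': array([-1.79869819e+02, -1.03625071e-02,  2.55413082e+01]), 'ft_force': array([-0.97345691, -0.2776718 , -0.55593988]), 'wrist_torque': array([-0.00477337,  0.00261498,  0.03976022]), 'finger_force': 0.0, 'opening': 0.08520345179748294}
top {'fx': 540.0482517748154, 'fy': 540.0482517748154, 'cx': 269.0141546003666, 'cy': 212.58622550205712, 'k1': 0.015290332854648432, 'origin': array([ 0.42348787, -0.00374352,  1.55102838]), 'orientation': array([  4.68747812,   0.91227643, -90.42848702])}
side {'fx': 546.6190153895436, 'fy': 546.6190153895436, 'cx': 279.5551505580489, 'cy': 213.93574708453397, 'k1': -0.0074778306577776826, 'origin': array([0.05105944, 0.86254678, 1.23026579]), 'orientation': array([  38.97347882,    0.1608185 , -151.52212981])}
```

View pics/top0.png

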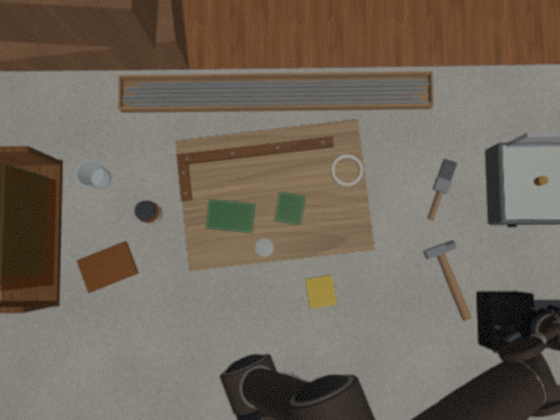

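View pics/side0.png

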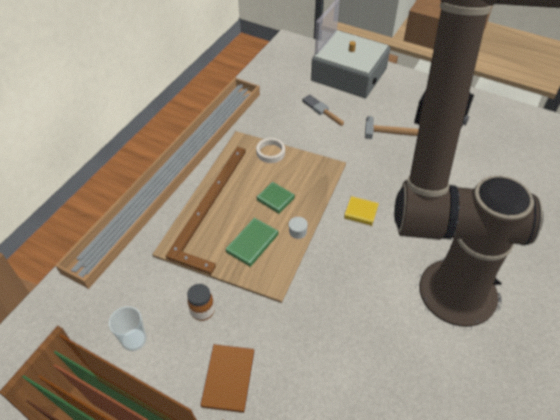

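Top view: long slab (green) at about px (231,216), short slab at (290,208), tin at (264,247), tape at (347,170). The long batten runs from about (183,158) to (333,142), with the corner near (190,163). The yellow look-alike is at (321,291).

```bash
cat > h.py <<'E'
from station import *
import numpy as np, cv2
from scipy.spatial.transform import Rotation as R
def world(px,z,name="top"):
    c=calibration(name);K=np.array([[c['fx'],0,c['cx']],[0,c['fy'],c['cy']],[0,0,1]])
    s=cv2.undistortPoints(np.float64(px).reshape(-1,1,2),K,np.array([c['k1'],0,0,0.])).reshape(-1,2)
    d=np.c_[s[:,0],-s[:,1],-np.ones(len(s))]@R.from_euler('xyz',c['orientation'],degrees=True).as_matrix().T
    o=np.array(c['origin']);return (o+d*((z-o[2])/d[:,2])[:,None])[:,:2]
def panes(im):
    hsv=cv2.cvtColor(im,cv2.COLOR_RGB2HSV)
    m=cv2.inRange(hsv,(45,90,30),(85,255,255));m[:100]=0;m[:,:170]=0;m[:,380:]=0;m[280:]=0
    out=[]
    for c in sorted(cv2.findContours(m,cv2.RETR_EXTERNAL,cv2.CHAIN_APPROX_NONE)[0],key=cv2.contourArea)[::-1][:2]:
        k=np.zeros_like(m);cv2.drawContours(k,[c],-1,255,-1)
        ys,xs=np.nonzero(k);w=world(np.c_[xs,ys],0.035)
        r=cv2.minAreaRect((w*1000).astype(np.float32))
        out.append((w.mean(0)*1000,r))
    return out
def tocorner(p,C,a):
    u=np.array([np.cos(a),np.sin(a)]);v=np.array([-u[1],u[0]]);d=np.asarray(p)-C
    return np.array([d@u,d@v])
E
python3 - <<'E'
from h import *
import station
print([n for n in dir(station) if not n.startswith('_')], getattr(station,'nose_length',None))
im=cv2.imread('pics/top0.png')[:,:,::-1].copy()
for c,r in panes(im): print(c,r)
g=im.astype(int).sum(2)
# long batten lower edge: columns 200..325 ; short batten right edge rows 170..195
pts=[]
for x in range(198,328):
    y0=160-(x-190)*0.108
    col=cv2.GaussianBlur(g[:,x].astype(np.float32).reshape(-1,1),(1,3),0).ravel()
    ys=np.arange(int(y0)-6,int(y0)+9);dd=np.diff(col[ys]);i=dd.argmax()
    if 0<i<len(dd)-1:
        a,b,c=dd[i-1:i+2];pts.append((x,ys[i]+.5+.5*(a-c)/(a-2*b+c+1e-9)))
l1=world(pts,.015)
q=[]
for y in range(168,196):
    row=g[y].astype(np.float32);xs=np.arange(183,198);dd=np.diff(row[xs]);i=dd.argmax()
    if 0<i<len(dd)-1:
        a,b,c=dd[i-1:i+2];q.append((xs[i]+.5+.5*(a-c)/(a-2*b+c+1e-9),y))
l2=world(q,.015)
f1=cv2.fitLine(l1.astype(np.float32),cv2.DIST_HUBER,0,.001,.001).ravel();f2=cv2.fitLine(l2.astype(np.float32),cv2.DIST_HUBER,0,.001,.001).ravel()
C=np.linalg.solve(np.c_[f1[:2],-f2[:2]],f2[2:]-f1[2:]);C=f1[2:]+C[0]*f1[:2]
print(f1,f2,'corner',C,np.degrees(np.arctan2(f1[0],-f1[1])),np.degrees(np.arctan2(f2[1],f2[0])))
print(np.median(pts,0),np.median(q,0), world([(264,247)],.051),world([(347,170)],.039))
cv2.imwrite('pics/crop0.png',cv2.resize(im[110:280,165:385],None,fx=3.6,fy=3.5,interpolation=cv2.INTER_CUBIC)[:,:,::-1])
E
```

```text
['IKError', 'calibration', 'get_image', 'get_obs', 'nose_length', 'sign_off'] 0.011
[550.06120532 175.22514682] ((551.7525634765625, 172.71095275878906), (28.081844329833984, 57.705875396728516), 77.9084701538086)
[551.60938195 147.54123238] ((550.8177490234375, 145.98825073242188), (24.013999938964844, 47.008323669433594), 49.251251220703125)
[ 0.10735426 -0.99422085  0.71547014  0.03733845] [0.9937273  0.11183026 0.6328663  0.24514909] corner [0.6923088 0.2518385] 6.1628222 6.420832
[262.5        155.21517856] [189.91424116 181.5       ] [[0.45104845 0.03384326]] [[ 0.66622456 -0.20144446]]
```

View pics/crop0.png

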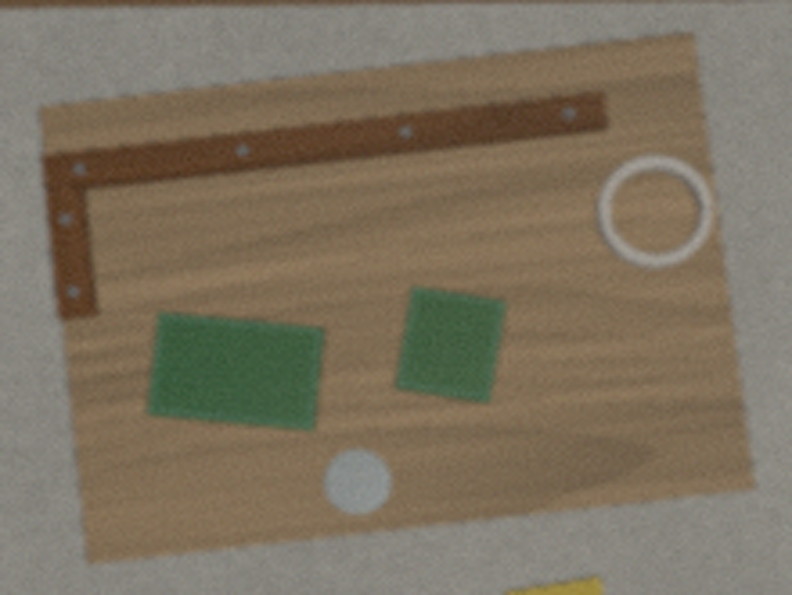

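The crop shows both slabs, battens and tin clearly. The green mask is broken up by noise, so I'll blur the image first.

```bash
python3 - <<'E'
s=open('h.py').read()
a=s.index("    hsv=");b=s.index("m[:100]=0")
s=s[:a]+"    f=cv2.GaussianBlur(im,(0,0),1.2).astype(int);m=((f[:,:,1]-f[:,:,0])>f[:,:,1]*.12).astype(np.uint8)*255\n    "+s[b:]
s+='''
C=np.array([692.3,251.8]);A=np.radians(6.3)
def show(im):
    for (c,r),n in zip(panes(im),('long','short')):
        p=cv2.boxPoints(r);e=max((p[1]-p[0],p[2]-p[1]),key=np.linalg.norm)
        print(n,c.round(1),'corner',tocorner(c,C,A).round(1),'size',np.round(r[1],1),'long edge dir',round(np.degrees(np.arctan2(e[0],-e[1])),1),'corners(cf)',[tocorner(q,C,A).round(0).tolist() for q in p])
'''
open('h.py','w').write(s)
E
python3 - <<'E'
from h import *
show(cv2.imread('pics/top0.png')[:,:,::-1].copy())
for p in ([451,34],[666,-201],[269,-564]): print(tocorner(p,C,A))
E
```

```text
long [540.4 129.8] corner [-164.4 -104.6] size [128.6  80.7] long edge dir 173.8 corners(cf) [[-218.0, -159.0], [-139.0, -176.0], [-111.0, -51.0], [-190.0, -33.0]]
short [560.4 -38.9] corner [-163.  -274.5] size [70.9 80.4] long edge dir 79.9 corners(cf) [[-212.0, -297.0], [-134.0, -320.0], [-114.0, -252.0], [-192.0, -229.0]]
[-263.74291151 -190.00580683]
[ -75.82886919 -447.17950825]
[-510.26492343 -764.42281358]
```

>>> servo_tool(plan=[0.9, -1, 0.3, 0, 0, 0, 0.7, 0.9, -1, 0.3, 0, 0, 0, 0.7, 0.9, -1, 0.3, 0, 0, 0, 0.7, 0.9, -1, 0.3, 0, 0, 0, 0.7])

```text
time: 0.6
tool_pos: [0.326, -0.3661, 0.1953]
ee_rot: [-179.7, 0.0, 25.7]
ft_force: [0.2, 0.9, 0.5]
opening: 0.0594
finger_force: 0.0
```

>>> servo_tool(plan=[0.9, -1, 0, 0, 0, 0, 0.7, 0.9, -1, 0, 0, 0, 0, 0.7, 0.9, -1, 0, 0, 0, 0, 0.7, 0.9, -1, 0, 0, 0, 0, 0.7])

```text
time: 1.1
tool_pos: [0.3843, -0.1745, 0.1973]
ee_rot: [180.0, -0.0, 25.8]
ft_force: [-0.3, -0.1, 0.2]
opening: 0.0599
finger_force: 0.0
```

>>> servo_tool(plan=[0.9, -1, 0, 0, 0, 0, 0.7, 0.9, -1, 0, 0, 0, 0, 0.7, 0.9, -1, 0, 0, 0, 0, 0.7, 0.9, -1, 0, 0, 0, 0, 0.7])

```text
time: 1.6
tool_pos: [0.4424, 0.0186, 0.1977]
ee_rot: [179.9, -0.1, 25.8]
ft_force: [1.0, -0.3, 0.4]
opening: 0.0595
finger_force: 0.0
```

```bash
cat >> h.py <<'E'
def go(x,y,z,yaw,cf=True):
    """target in corner frame mm (x,y), world z mm, yaw rel. corner deg -> plan row fractions"""
    o=get_obs();Rt=R.from_euler('xyz',o['ee_rot'],degrees=True)
    u=np.array([np.cos(A),np.sin(A)]);v=np.array([-u[1],u[0]])
    w=C+x*u+y*v if cf else np.array([x,y])
    d=Rt.inv().apply(np.r_[w,z]/1000-o['tool_pos'])/.15
    T=R.from_euler('xyz',[180,0,yaw+np.degrees(A)],degrees=True)
    t=(Rt.inv()*T).as_rotvec()/(np.pi/2)
    print('row',d.round(3),t.round(3),'| now cf',tocorner(o['tool_pos'][:2]*1000,C,A).round(1),'z',o['tool_pos'][2].round(4),'rpy',o['ee_rot'].round(1),'F',o['ft_force'].round(1),'op',o['opening'].round(3),'t',round(o['time'],2))
E
python3 -c "
from h import *
go(-231,-90,60,-12.5)"
```

```text
Traceback (most recent call last):
  File "h.py", line 36, in go
    print('row',d.round(3),t.round(3),'| now cf',tocorner(o['tool_pos'][:2]*1000,C,A).round(1),'z',o['tool_pos'][2].round(4),'rpy',o['ee_rot'].round(1),'F',o['ft_force'].round(1),'op',o['opening'].round(3),'t',round(o['time'],2))
                                                                                                                                                                                        ^^^^^^^^^^^^^^^^^^
AttributeError: 'float' object has no attribute 'round'
```

```bash
sed -i "s/o\['opening'\].round(3)/round(o['opening'],3)/" h.py
python3 -c "
from h import *
go(-231,-90,60,-12.5)"
```

```text
row [ 0.523 -0.624  0.918] [ 0.    -0.001  0.355] | now cf [-274.  -204.4] z 0.1977 rpy [ 1.799e+02 -1.000e-01  2.580e+01] F [ 1.  -0.3  0.4] op 0.059 t 1.6
```

>>> servo_tool(plan=[0.5, -0.6, 0.2, 0, 0, 0.1, 0.7, 0.523, -0.624, 0.3, 0, 0, 0.24, 0.7, 0.523, -0.624, 0.6, 0, 0, 0.355, 0.7, 0.523, -0.624, 0.918, 0, 0, 0.355, 0.7, 0.523, -0.624, 0.918, 0, 0, 0.355, 0.7, 0.523, -0.624, 0.918, 0, 0, 0.355, 0.7])

```text
time: 2.35
tool_pos: [0.4729, 0.1341, 0.0607]
ee_rot: [-180.0, -0.1, -6.4]
ft_force: [1.1, 1.2, 0.3]
opening: 0.0595
finger_force: 0.0
```

```bash
python3 -c "
from h import *
go(-231,-90,30,-12.5)
im,d=get_image('top');cv2.imwrite('pics/t1.png',cv2.resize(im[110:280,165:385],None,fx=3.6,fy=3.5)[:,:,::-1])"
```

```text
row [-0.004 -0.019  0.205] [-0.    -0.001 -0.003] | now cf [-231.   -92.9] z 0.0607 rpy [-1.8e+02 -1.0e-01 -6.4e+00] F [1.1 1.2 0.3] op 0.06 t 2.35
```

View pics/t1.png

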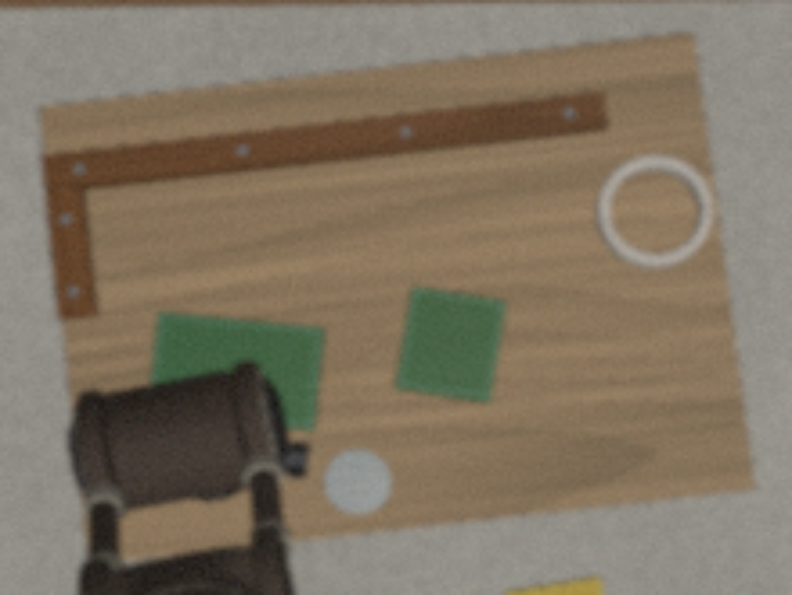

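The gripper is behind the long slab, clear of the tin at (358,482) in the crop. Next I'll descend carefully.

>>> servo_tool(plan=[0, -0.01, 0.1, 0, 0, 0, 0.7, 0, -0.02, 0.18, 0, 0, 0, 0.7, 0, -0.02, 0.2, 0, 0, 0, 0.7, 0, -0.02, 0.2, 0, 0, 0, 0.7])

```text
time: 2.9
tool_pos: [0.4712, 0.138, 0.0292]
ee_rot: [180.0, 0.1, -6.4]
ft_force: [0.0, -0.1, -0.9]
opening: 0.0596
finger_force: 0.0
```

>>> servo_tool(plan=[0, 0, 0.03, 0, 0, 0, 0.7, 0, 0, 0.05, 0, 0, 0, 0.7, 0, 0, 0.05, 0, 0, 0, 0.7])

```text
time: 3.28
tool_pos: [0.4714, 0.1379, 0.0218]
ee_rot: [180.0, 0.0, -6.4]
ft_force: [0.2, -0.2, -0.0]
opening: 0.0598
finger_force: 0.0
```

```bash
python3 -c "
from h import *
for p in [(-215,-90,-12.5),(-200,-90,-12.5),(-185,-90,-10),(-170,-90,-7),(-155,-90,-4),(-140,-90,-1),(-125,-90,0),(-115,-90,0),(-108,-90,0)]: go(p[0],p[1],23,p[2])" | cut -c1-120
```

```text
row [ 0.113 -0.018 -0.008] [ 0.     0.    -0.002] | now cf [-232.1  -88.9] z 0.0218 rpy [180.    0.   -6.4] F [ 0.2 -0.2
row [ 0.21  -0.04  -0.008] [ 0.     0.    -0.002] | now cf [-232.1  -88.9] z 0.0218 rpy [180.    0.   -6.4] F [ 0.2 -0.2
row [ 0.308 -0.062 -0.008] [ 0.    0.   -0.03] | now cf [-232.1  -88.9] z 0.0218 rpy [180.    0.   -6.4] F [ 0.2 -0.2 -0
row [ 0.405 -0.084 -0.008] [ 0.     0.    -0.063] | now cf [-232.1  -88.9] z 0.0218 rpy [180.    0.   -6.4] F [ 0.2 -0.2
row [ 0.503 -0.106 -0.008] [ 0.     0.    -0.097] | now cf [-232.1  -88.9] z 0.0218 rpy [180.    0.   -6.4] F [ 0.2 -0.2
row [ 0.601 -0.128 -0.008] [ 0.    0.   -0.13] | now cf [-232.1  -88.9] z 0.0218 rpy [180.    0.   -6.4] F [ 0.2 -0.2 -0
row [ 0.698 -0.15  -0.008] [ 0.     0.    -0.141] | now cf [-232.1  -88.9] z 0.0218 rpy [180.    0.   -6.4] F [ 0.2 -0.2
row [ 0.763 -0.165 -0.008] [ 0.     0.    -0.141] | now cf [-232.1  -88.9] z 0.0218 rpy [180.    0.   -6.4] F [ 0.2 -0.2
row [ 0.809 -0.175 -0.008] [ 0.     0.    -0.141] | now cf [-232.1  -88.9] z 0.0218 rpy [180.    0.   -6.4] F [ 0.2 -0.2
```

>>> servo_tool(plan=[0.11, -0.02, -0.01, 0, 0, 0, 0.7, 0.21, -0.04, -0.01, 0, 0, 0, 0.7, 0.31, -0.06, -0.01, 0, 0, -0.03, 0.7, 0.405, -0.085, -0.01, 0, 0, -0.063, 0.7, 0.5, -0.105, -0.01, 0, 0, -0.097, 0.7, 0.6, -0.13, -0.01, 0, 0, -0.13, 0.7, 0.7, -0.15, -0.01, 0, 0, -0.141, 0.7, 0.765, -0.165, -0.01, 0, 0, -0.141, 0.7, 0.81, -0.175, -0.01, 0, 0, -0.141, 0.7, 0.81, -0.175, -0.01, 0, 0, -0.141, 0.7])

```text
time: 4.53
tool_pos: [0.5965, 0.1507, 0.0237]
ee_rot: [-180.0, -0.1, 6.3]
ft_force: [0.5, -0.0, -0.9]
opening: 0.0595
finger_force: 0.1
```

```bash
python3 -c "
from h import *
go(-94,-90,23,0)
im,d=get_image('top');show(im);cv2.imwrite('pics/t2.png',cv2.resize(im[110:280,165:385],None,fx=3.6,fy=3.5)[:,:,::-1])"
```

```text
row [ 0.082 -0.     0.005] [-0.    -0.001 -0.   ] | now cf [-106.3  -90. ] z 0.0237 rpy [-1.8e+02 -1.0e-01  6.3e+00] F [ 0.5 -0.  -0.9] op 0.06 t 4.53
long [560.3 -38.9] corner [-163.1 -274.5] size [70.9 80. ] long edge dir 80.0 corners(cf) [[-211.0, -297.0], [-134.0, -320.0], [-114.0, -252.0], [-191.0, -229.0]]
short [659.9 102.1] corner [ -48.7 -145.3] size [78.2 31.3] long edge dir 97.8 corners(cf) [[-92.0, -128.0], [-91.0, -160.0], [-13.0, -158.0], [-14.0, -126.0]]
```

View pics/t2.png

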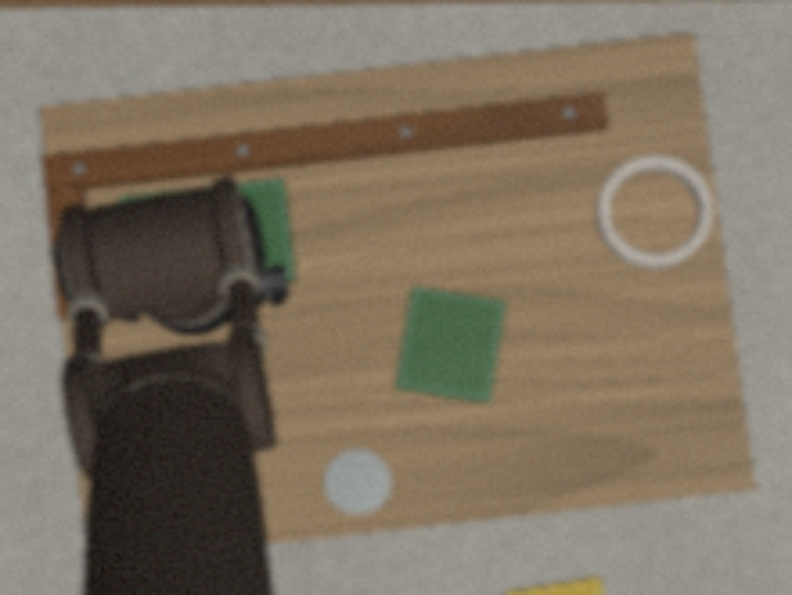

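The slab is now square and about 12 mm from the long batten. Next I'll seat it.

>>> servo_tool(plan=[0.04, 0, 0, 0, 0, 0, 0.7, 0.065, 0, 0, 0, 0, 0, 0.7, 0.085, 0, 0, 0, 0, 0, 0.7, 0.1, 0, 0, 0, 0, 0, 0.7, 0.1, 0, 0, 0, 0, 0, 0.7])

```text
time: 5.2
tool_pos: [0.6076, 0.1519, 0.0233]
ee_rot: [180.0, 0.4, 6.3]
ft_force: [-7.9, -1.4, 6.7]
opening: 0.0598
finger_force: 4.3
```

```bash
python3 -c "
from h import *
go(-94,-90,23,0)"
```

```text
row [ 0.008 -0.     0.002] [ 0.     0.004 -0.   ] | now cf [-95.2 -90. ] z 0.0233 rpy [180.    0.4   6.3] F [-7.9 -1.4  6.7] op 0.06 t 5.2
```

>>> servo_tool(plan=[-0.1, 0, 0, 0, 0, 0, 0.7, -0.15, 0, -0.3, 0, 0, 0, 0.6, -0.1, 0.2, -0.5, 0, 0, -0.1, 0.47, 0.2, 0.5, -0.5, 0, 0, -0.22, 0.47, 0.33, 0.7, -0.5, 0, 0, -0.34, 0.47, 0.33, 0.7, -0.5, 0, 0, -0.46, 0.47, 0.33, 0.7, -0.5, 0, 0, -0.58, 0.47, 0.33, 0.7, -0.5, 0, 0, -0.7, 0.47, 0.33, 0.7, -0.5, 0, 0, -0.82, 0.47, 0.33, 0.7, -0.5, 0, 0, -0.93, 0.47, 0.33, 0.7, -0.5, 0, 0, -1, 0.47, 0.33, 0.7, -0.5, 0, 0, -1, 0.47])

```text
time: 6.7
tool_pos: [0.6717, 0.0532, 0.099]
ee_rot: [179.8, 0.0, 96.2]
ft_force: [-0.6, -0.1, -0.0]
opening: 0.0402
finger_force: 0.0
```

```bash
python3 -c "
from h import *
go(-45,-195,27,90)
im,d=get_image('top');show(im);cv2.imwrite('pics/t3.png',cv2.resize(im[110:280,165:385],None,fx=3.6,fy=3.5)[:,:,::-1])"
```

```text
row [ 0.001 -0.02   0.48 ] [ 0.002  0.    -0.001] | now cf [ -42.3 -195.2] z 0.099 rpy [179.8   0.   96.2] F [-0.6 -0.1 -0. ] op 0.04 t 6.7
long [560.6 -38.7] corner [-162.8 -274.3] size [72.8 80.6] long edge dir 80.6 corners(cf) [[-212.0, -298.0], [-134.0, -320.0], [-114.0, -250.0], [-192.0, -228.0]]
short [658.2 184.7] corner [-41.2 -63. ] size [81.7 71.5] long edge dir 96.2 corners(cf) [[-84.0, -30.0], [-84.0, -102.0], [-2.0, -102.0], [-2.0, -30.0]]
```

View pics/t3.png

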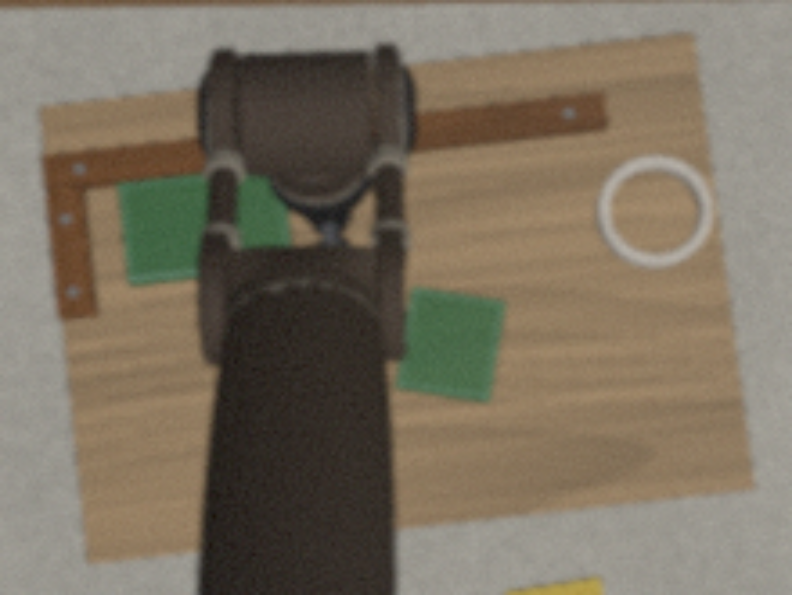

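>>> servo_tool(plan=[0, -0.01, 0.2, 0, 0, 0, 0.47, 0, -0.01, 0.38, 0, 0, 0, 0.47, 0, -0.01, 0.46, 0, 0, 0, 0.47, 0, -0.01, 0.475, 0, 0, 0, 0.47, 0, -0.01, 0.475, 0, 0, 0, 0.47])

```text
time: 7.38
tool_pos: [0.6703, 0.0531, 0.0282]
ee_rot: [179.9, 0.0, 96.3]
ft_force: [0.2, -0.5, 0.2]
opening: 0.0404
finger_force: 0.0
```

>>> servo_tool(plan=[0.08, 0, 0, 0, 0, 0, 0.47, 0.14, 0, 0, 0, 0, 0, 0.47, 0.18, 0, 0, 0, 0, 0, 0.47, 0.22, 0, 0, 0, 0, 0, 0.47, 0.26, 0, 0, 0, 0, 0, 0.47, 0.29, 0, 0, 0, 0, 0, 0.47, 0.31, 0, 0, 0, 0, 0, 0.47, 0.325, 0, 0, 0, 0, 0, 0.47, 0.325, 0, 0, 0, 0, 0, 0.47])

```text
time: 8.5
tool_pos: [0.6648, 0.1011, 0.0281]
ee_rot: [179.9, 0.1, 96.3]
ft_force: [0.3, -4.2, 4.1]
opening: 0.0405
finger_force: 2.4
```

```bash
python3 -c "
from h import *
go(-44,-143,27,90)"
```

```text
row [ 0.025 -0.001  0.007] [ 0.001  0.001 -0.   ] | now cf [ -43.8 -146.8] z 0.0281 rpy [1.799e+02 1.000e-01 9.630e+01] F [ 0.3 -4.2  4.1] op 0.04 t 8.5
```

>>> servo_tool(plan=[0.02, 0, 0, 0, 0, 0, 0.47, 0.035, 0, 0, 0, 0, 0, 0.47, 0.045, 0, 0, 0, 0, 0, 0.47, 0.045, 0, 0, 0, 0, 0, 0.47])

```text
time: 9.0
tool_pos: [0.6644, 0.1043, 0.028]
ee_rot: [179.9, 0.3, 96.3]
ft_force: [-0.3, -14.3, 4.4]
opening: 0.0404
finger_force: 6.8
```

```bash
python3 -c "
from h import *
go(-44,-143,27,90)"
```

```text
row [ 0.004 -0.001  0.007] [0.001 0.004 0.   ] | now cf [ -43.9 -143.6] z 0.028 rpy [179.9   0.3  96.3] F [ -0.3 -14.3   4.4] op 0.04 t 9.0
```

>>> servo_tool(plan=[-0.1, 0, 0, 0, 0, 0, 0.47, -0.15, 0, -0.4, 0, 0, 0, 0.47, -0.3, -0.3, -0.6, 0, 0, 0.1, 0.4, -0.5, -0.6, -0.6, 0, 0, 0.22, 0.4, -0.7, -0.9, -0.6, 0, 0, 0.34, 0.4, -0.7, -0.9, -0.6, 0, 0, 0.46, 0.4, -0.7, -0.9, -0.6, 0, 0, 0.58, 0.4, -0.7, -0.9, -0.6, 0, 0, 0.7, 0.4, -0.7, -0.9, -0.6, 0, 0, 0.82, 0.4, -0.7, -0.9, -0.6, 0, 0, 0.94, 0.4, -0.7, -0.9, -0.6, 0, 0, 1, 0.4, -0.7, -0.9, -0.6, 0, 0, 1, 0.4])

```text
time: 10.5
tool_pos: [0.54, -0.0101, 0.1167]
ee_rot: [-179.9, 0.1, 6.3]
ft_force: [-0.2, 0.3, 0.7]
opening: 0.0343
finger_force: 0.0
```

```bash
python3 -c "
from h import *
go(-223,-257,30,-16.4)
im,d=get_image('top');show(im);cv2.imwrite('pics/t4.png',cv2.resize(im[110:280,165:385],None,fx=3.6,fy=3.5)[:,:,::-1])"
```

```text
row [-0.285  0.09   0.578] [-0.001  0.001  0.183] | now cf [-180.1 -243.6] z 0.1167 rpy [-1.799e+02  1.000e-01  6.300e+00] F [-0.2  0.3  0.7] op 0.034 t 10.5
long [656.5 181.1] corner [-43.4 -66.4] size [ 82.4 129. ] long edge dir 6.2 corners(cf) [[-85.0, -2.0], [-85.0, -131.0], [-2.0, -131.0], [-2.0, -2.0]]
short [521.5 -47.1] corner [-202.6 -278.4] size [19.7  5.6] long edge dir 179.5 corners(cf) [[-207.0, -287.0], [-201.0, -288.0], [-199.0, -268.0], [-205.0, -267.0]]
```

View pics/t4.png

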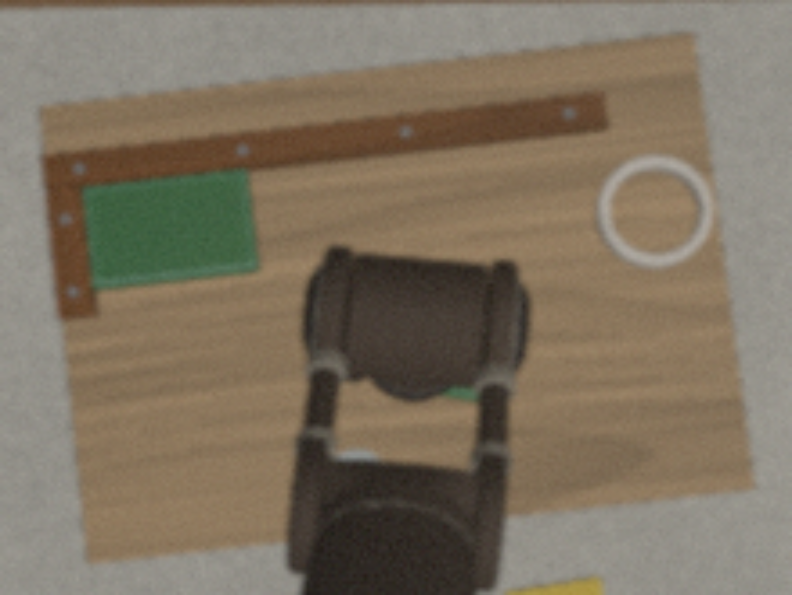

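The long slab is home in the corner. Now I'll go down behind the short slab.

>>> servo_tool(plan=[-0.15, 0.05, 0.05, 0, 0, 0.09, 0.4, -0.285, 0.09, 0.1, 0, 0, 0.183, 0.4, -0.285, 0.09, 0.35, 0, 0, 0.183, 0.4, -0.285, 0.09, 0.5, 0, 0, 0.183, 0.4, -0.285, 0.09, 0.58, 0, 0, 0.183, 0.4, -0.285, 0.09, 0.59, 0, 0, 0.183, 0.4])

```text
time: 11.3
tool_pos: [0.4991, -0.0288, 0.0281]
ee_rot: [-180.0, 0.1, -10.2]
ft_force: [-0.5, -0.0, 0.0]
opening: 0.0339
finger_force: 0.0
```

```bash
python3 -c "
from h import *
for p in [(-208,-257,-16.4),(-195,-257,-14),(-180,-257,-10),(-165,-257,-6),(-150,-257,-2),(-135,-257,0),(-120,-257,0),(-112,-257,0),(-107,-257,0)]: go(p[0],p[1],29,p[2])" | cut -c1-150
```

```text
row [ 0.094 -0.032 -0.006] [-0.     0.001 -0.001] | now cf [-222.9 -257.7] z 0.0281 rpy [-1.80e+02  1.00e-01 -1.02e+01] F [-0.5 -0.   0. ] op 0.034 t 
row [ 0.177 -0.057 -0.006] [-0.     0.001 -0.027] | now cf [-222.9 -257.7] z 0.0281 rpy [-1.80e+02  1.00e-01 -1.02e+01] F [-0.5 -0.   0. ] op 0.034 t 
row [ 0.273 -0.085 -0.006] [-0.     0.001 -0.072] | now cf [-222.9 -257.7] z 0.0281 rpy [-1.80e+02  1.00e-01 -1.02e+01] F [-0.5 -0.   0. ] op 0.034 t 
row [ 0.369 -0.114 -0.006] [-0.     0.001 -0.116] | now cf [-222.9 -257.7] z 0.0281 rpy [-1.80e+02  1.00e-01 -1.02e+01] F [-0.5 -0.   0. ] op 0.034 t 
row [ 0.465 -0.142 -0.007] [-0.     0.001 -0.161] | now cf [-222.9 -257.7] z 0.0281 rpy [-1.80e+02  1.00e-01 -1.02e+01] F [-0.5 -0.   0. ] op 0.034 t 
row [ 0.56  -0.17  -0.007] [-0.     0.001 -0.183] | now cf [-222.9 -257.7] z 0.0281 rpy [-1.80e+02  1.00e-01 -1.02e+01] F [-0.5 -0.   0. ] op 0.034 t 
row [ 0.656 -0.199 -0.007] [-0.     0.001 -0.183] | now cf [-222.9 -257.7] z 0.0281 rpy [-1.80e+02  1.00e-01 -1.02e+01] F [-0.5 -0.   0. ] op 0.034 t 
row [ 0.707 -0.214 -0.007] [-0.     0.001 -0.183] | now cf [-222.9 -257.7] z 0.0281 rpy [-1.80e+02  1.00e-01 -1.02e+01] F [-0.5 -0.   0. ] op 0.034 t 
row [ 0.739 -0.223 -0.007] [-0.     0.001 -0.183] | now cf [-222.9 -257.7] z 0.0281 rpy [-1.80e+02  1.00e-01 -1.02e+01] F [-0.5 -0.   0. ] op 0.034 t
```

>>> servo_tool(plan=[0.094, -0.032, 0, 0, 0, 0, 0.4, 0.177, -0.057, 0, 0, 0, -0.027, 0.4, 0.27, -0.085, 0, 0, 0, -0.07, 0.4, 0.37, -0.115, 0, 0, 0, -0.115, 0.4, 0.465, -0.14, 0, 0, 0, -0.16, 0.4, 0.56, -0.17, 0, 0, 0, -0.183, 0.4, 0.655, -0.2, 0, 0, 0, -0.183, 0.4, 0.705, -0.215, 0, 0, 0, -0.183, 0.4, 0.74, -0.223, 0, 0, 0, -0.183, 0.4, 0.74, -0.223, 0, 0, 0, -0.183, 0.4])

```text
time: 12.55
tool_pos: [0.6156, -0.0156, 0.0289]
ee_rot: [180.0, -0.1, 6.3]
ft_force: [0.0, -0.6, -0.2]
opening: 0.034
finger_force: 0.0
```

>>> servo_tool(plan=[0.04, 0, 0, 0, 0, 0, 0.4, 0.065, 0, 0, 0, 0, 0, 0.4, 0.085, 0, 0, 0, 0, 0, 0.4, 0.1, 0, 0, 0, 0, 0, 0.4, 0.1, 0, 0, 0, 0, 0, 0.4])

```text
time: 13.18
tool_pos: [0.6256, -0.0144, 0.0283]
ee_rot: [-180.0, 0.6, 6.3]
ft_force: [-9.0, -2.2, 5.9]
opening: 0.0343
finger_force: 5.1
```

```bash
python3 -c "
from h import *
go(-95,-257,28,0)
im,d=get_image('top');show(im)"
```

```text
row [ 0.004 -0.002  0.002] [-0.001  0.006 -0.   ] | now cf [ -95.5 -257.3] z 0.0283 rpy [-180.     0.6    6.3] F [-9.  -2.2  5.9] op 0.034 t 13.18
long [656.3 181. ] corner [-43.5 -66.4] size [ 82.1 129. ] long edge dir 6.3 corners(cf) [[-85.0, -2.0], [-84.0, -131.0], [-2.0, -131.0], [-2.0, -2.0]]
```

>>> servo_tool(plan=[-0.1, 0, 0, 0, 0, 0, 0.4, -0.15, 0, -0.3, 0, 0, 0, 0.4, -0.1, 0.2, -0.5, 0, 0, -0.1, 0.47, 0.2, 0.4, -0.5, 0, 0, -0.22, 0.47, 0.34, 0.49, -0.5, 0, 0, -0.34, 0.47, 0.34, 0.49, -0.5, 0, 0, -0.46, 0.47, 0.34, 0.49, -0.5, 0, 0, -0.58, 0.47, 0.34, 0.49, -0.5, 0, 0, -0.7, 0.47, 0.34, 0.49, -0.5, 0, 0, -0.82, 0.47, 0.34, 0.49, -0.5, 0, 0, -0.93, 0.47, 0.34, 0.49, -0.5, 0, 0, -1, 0.47, 0.34, 0.49, -0.5, 0, 0, -1, 0.47])

```text
time: 14.72
tool_pos: [0.6894, -0.0816, 0.1042]
ee_rot: [179.9, 0.0, 96.2]
ft_force: [-0.2, 0.3, 0.0]
opening: 0.0399
finger_force: 0.0
```

```bash
python3 -c "
from h import *
go(-44,-330,28,90)
im,d=get_image('top');show(im);cv2.imwrite('pics/t5.png',cv2.resize(im[110:280,165:385],None,fx=3.6,fy=3.5)[:,:,::-1])"
```

```text
row [ 0.008 -0.031  0.508] [ 0.001  0.    -0.001] | now cf [ -39.5 -331.1] z 0.1042 rpy [179.9   0.   96.2] F [-0.2  0.3  0. ] op 0.04 t 14.72
long [656.3 181. ] corner [-43.5 -66.4] size [ 82. 129.] long edge dir 6.1 corners(cf) [[-84.0, -2.0], [-85.0, -131.0], [-3.0, -131.0], [-2.0, -2.0]]
short [680.1   6.2] corner [ -39.  -242.8] size [42.6 83. ] long edge dir 89.6 corners(cf) [[-87.0, -262.0], [-5.0, -272.0], [0.0, -229.0], [-82.0, -220.0]]
```

View pics/t5.png

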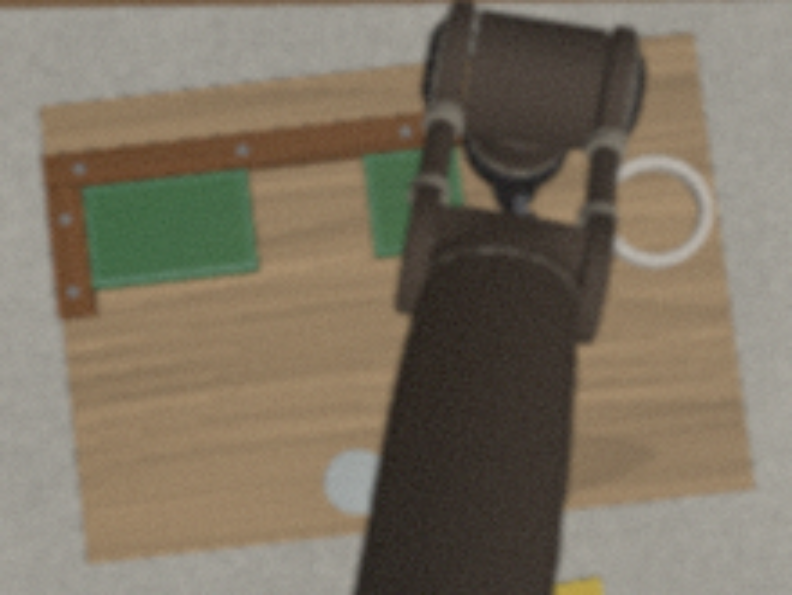

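>>> servo_tool(plan=[0, -0.03, 0.2, 0, 0, 0, 0.47, 0, -0.03, 0.4, 0, 0, 0, 0.47, 0, -0.03, 0.49, 0, 0, 0, 0.47, 0, -0.03, 0.505, 0, 0, 0, 0.47, 0, -0.03, 0.505, 0, 0, 0, 0.47])

```text
time: 15.4
tool_pos: [0.685, -0.0823, 0.0291]
ee_rot: [179.9, 0.0, 96.3]
ft_force: [0.9, 0.1, 0.9]
opening: 0.0402
finger_force: 0.0
```

>>> servo_tool(plan=[0.08, 0, 0, 0, 0, 0, 0.47, 0.14, 0, 0, 0, 0, 0, 0.47, 0.2, 0, 0, 0, 0, 0, 0.47, 0.27, 0, 0, 0, 0, 0, 0.47, 0.34, 0, 0, 0, 0, 0, 0.47, 0.41, 0, 0, 0, 0, 0, 0.47, 0.48, 0, 0, 0, 0, 0, 0.47, 0.55, 0, 0, 0, 0, 0, 0.47, 0.61, 0, 0, 0, 0, 0, 0.47, 0.66, 0, 0, 0, 0, 0, 0.47, 0.68, 0, 0, 0, 0, 0, 0.47, 0.68, 0, 0, 0, 0, 0, 0.47])

```text
time: 16.9
tool_pos: [0.6723, 0.0201, 0.0277]
ee_rot: [-179.9, -0.1, 96.3]
ft_force: [0.9, 0.6, 0.2]
opening: 0.04
finger_force: 0.0
```

```bash
python3 -c "
from h import *
go(-44,-219,28,90)"
```

```text
row [ 0.061  0.009 -0.002] [-0.001 -0.001 -0.   ] | now cf [ -45.3 -228.1] z 0.0277 rpy [-1.799e+02 -1.000e-01  9.630e+01] F [0.9 0.6 0.2] op 0.04 t 16.9
```

>>> servo_tool(plan=[0.03, 0, 0, 0, 0, 0, 0.47, 0.05, 0, 0, 0, 0, 0, 0.47, 0.065, 0, 0, 0, 0, 0, 0.47, 0.075, 0, 0, 0, 0, 0, 0.47, 0.075, 0, 0, 0, 0, 0, 0.47])

```text
time: 17.52
tool_pos: [0.6714, 0.0285, 0.0277]
ee_rot: [-180.0, 0.2, 96.3]
ft_force: [1.4, -7.3, -1.8]
opening: 0.0402
finger_force: 3.4
```

```bash
python3 -c "
from h import *
go(-44,-219,28,90)"
```

```text
row [ 0.005  0.009 -0.002] [-0.     0.002  0.   ] | now cf [ -45.3 -219.7] z 0.0277 rpy [-180.     0.2   96.3] F [ 1.4 -7.3 -1.8] op 0.04 t 17.52
```

>>> servo_tool(plan=[0.01, 0, 0, 0, 0, 0, 0.47, 0.015, 0, 0, 0, 0, 0, 0.47, 0.015, 0, 0, 0, 0, 0, 0.47])

```text
time: 17.9
tool_pos: [0.6714, 0.0286, 0.0278]
ee_rot: [-180.0, 0.3, 96.3]
ft_force: [0.4, -11.4, -1.7]
opening: 0.0403
finger_force: 6.0
```

>>> servo_tool(plan=[-0.1, 0, 0, 0, 0, 0, 0.47, -0.2, 0, 0, 0, 0, 0, 0.47, -0.2, 0, -0.4, 0, 0, 0, 0.47, -0.3, -0.3, -0.6, 0, 0, 0, 0.47, -0.5, -0.7, -0.8, 0, 0, 0, 0.47, -0.7, -1, -0.9, 0, 0, 0, 0.47, -0.9, -1, -0.9, 0, 0, 0, 0.47, -0.9, -1, -0.9, 0, 0, 0, 0.47])

```text
time: 18.9
tool_pos: [0.5371, -0.1199, 0.1642]
ee_rot: [179.9, 0.0, 96.1]
ft_force: [-0.2, -0.1, 0.3]
opening: 0.0405
finger_force: 0.0
```

```bash
python3 -c "
from h import *
go(-44,-219,28,90)
im,d=get_image('top');show(im);cv2.imwrite('pics/t6.png',cv2.resize(im[110:280,165:385],None,fx=3.6,fy=3.5)[:,:,::-1])"
```

```text
row [0.894 1.001 0.91 ] [ 0.002  0.    -0.002] | now cf [-195.  -352.4] z 0.1642 rpy [179.9   0.   96.1] F [-0.2 -0.1  0.3] op 0.04 t 18.9
long [660.1 143.5] corner [ -43.9 -104.1] size [ 83.1 204.1] long edge dir 5.7 corners(cf) [[-84.0, -2.0], [-86.0, -206.0], [-3.0, -207.0], [-1.0, -2.0]]
```

View pics/t6.png

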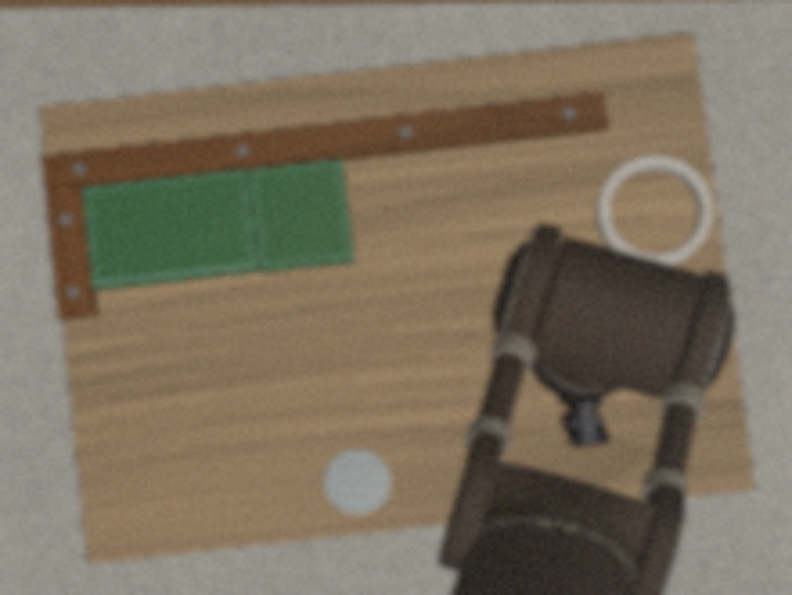

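Both slabs look tight in the row, though the short one might stand up to about 1 mm off the batten. I'll give it a gentle tap along +x to confirm.

>>> servo_tool(plan=[0.3, 0.1, 0, 0, 0, 0.11, 0.47, 0.6, 0.3, 0, 0, 0, 0.22, 0.47, 0.9, 0.4, 0, 0, 0, 0.34, 0.47, 1, 0.4, 0, 0, 0, 0.46, 0.47, 1, 0.4, 0, 0, 0, 0.58, 0.47, 1, 0.4, 0, 0, 0, 0.7, 0.47, 1, 0.4, 0, 0, 0, 0.82, 0.47, 1, 0.4, 0, 0, 0, 0.93, 0.47, 1, 0.4, 0, 0, 0, 1, 0.47, 1, 0.4, 0, 0, 0, 1, 0.47])

```text
time: 20.2
tool_pos: [0.5801, 0.0391, 0.1626]
ee_rot: [-180.0, 0.1, 6.4]
ft_force: [0.3, -0.7, 0.3]
opening: 0.0403
finger_force: 0.0
```

```bash
python3 -c "
from h import *
go(-125,-170,28,0)"
```

```text
row [ 0.067 -0.193  0.897] [-0.001  0.001  0.001] | now cf [-134.9 -199.1] z 0.1626 rpy [-1.8e+02  1.0e-01  6.4e+00] F [ 0.3 -0.7  0.3] op 0.04 t 20.2
```

>>> servo_tool(plan=[0.067, -0.193, 0.3, 0, 0, 0, 0.47, 0.067, -0.193, 0.6, 0, 0, 0, 0.47, 0.067, -0.193, 0.85, 0, 0, 0, 0.47, 0.067, -0.193, 0.895, 0, 0, 0, 0.47, 0.15, -0.193, 0.895, 0, 0, 0, 0.47, 0.21, -0.193, 0.895, 0, 0, 0, 0.47, 0.235, -0.193, 0.895, 0, 0, 0, 0.47, 0.25, -0.193, 0.895, 0, 0, 0, 0.47, 0.265, -0.193, 0.895, 0, 0, 0, 0.47, 0.275, -0.193, 0.895, 0, 0, 0, 0.47, 0.275, -0.193, 0.895, 0, 0, 0, 0.47])

```text
time: 21.58
tool_pos: [0.6163, 0.0709, 0.0284]
ee_rot: [-180.0, 0.2, 6.3]
ft_force: [-5.0, -0.6, 3.8]
opening: 0.0402
finger_force: 2.7
```

```bash
python3 -c "
from h import *
go(-125,-170,28,0)"
```

```text
row [-0.197 -0.01   0.004] [-0.     0.002 -0.   ] | now cf [ -95.4 -171.5] z 0.0284 rpy [-180.     0.2    6.3] F [-5.  -0.6  3.8] op 0.04 t 21.57
```

>>> servo_tool(plan=[-0.1, 0, 0, 0, 0, 0, 0.47, -0.2, 0, 0, 0, 0, 0, 0.47, -0.25, 0, -0.4, 0, 0, 0, 0.47, -0.4, 0.3, -0.8, 0, 0, 0, 0.47, -0.7, 0.7, -0.9, 0, 0, 0, 0.47, -0.9, 1, -0.9, 0, 0, 0, 0.47, -0.9, 1, -0.9, 0, 0, 0, 0.47, -0.9, 1, -0.9, 0, 0, 0, 0.47])

```text
time: 22.58
tool_pos: [0.5002, -0.0934, 0.164]
ee_rot: [-180.0, -0.1, 6.1]
ft_force: [0.4, -0.4, -0.3]
opening: 0.0403
finger_force: 0.0
```

```bash
python3 -c "
from h import *
im,d=get_image('top');show(im);cv2.imwrite('pics/t7.png',cv2.resize(im[135:205,170:290],None,fx=6.5,fy=6.5,interpolation=cv2.INTER_CUBIC)[:,:,::-1])"
```

```text
long [660.4 143.7] corner [ -43.6 -103.9] size [ 82.4 204.1] long edge dir 6.1 corners(cf) [[-84.0, -2.0], [-85.0, -206.0], [-3.0, -206.0], [-2.0, -2.0]]
```

View pics/t7.png

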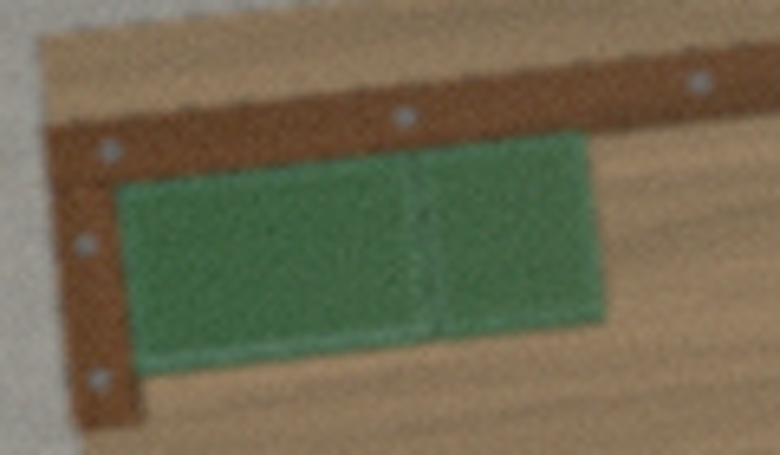

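The crop shows both slabs flush along the long batten, tight at the joint near (420,250) and tight against the short batten near (125,280). The tap closed the small angle. I'll hand it in.

```bash
python3 -c "
from station import *
print(sign_off())"
```

```text
the job is handed in; nothing more can be done
None
```

The job is handed in with no verdict returned: the final picture shows the long slab seated in the corner and the short slab tight against it, both flush along the long batten; I saw no bystander touched, and it took about 23 s.

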